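Pack away the model railway wagons by kind

ROBOT

A 6-joint arm with a two-finger parallel gripper is mounted at the origin on the work surface. World frame = base frame: x ahead of the robot, y to its left, z up, the work surface at z = 0. Lengths are in m, angles in rad, forces in N, time in s.
With the tool pointing down it reaches from about 0.25 to 0.775 m from the base axis. Payload 4 kg.
Tool frame: the origin (TCP) lies on the centre line of the jaws, within the pads' length; the fingertips stand 14 mm ahead of it and the grasp point (between the pads) lies 5 mm behind it (robot.tcp_to_tips is the distance from the TCP to the fingertips, in m); z points along the fingers, y is the line along which they close (so a half turn about z gives the same grasp; the last joint's range is limited). The gripper opens to 94 mm and grips with 3 to 60 N. Pads are 16 mm wide; open, the fingers measure 119 mm over their backs; the gripper's body (75 mm by 177 mm) begins 78 mm behind the grasp point.
Start: joints at [-1.445, 0.087, 1.371, -0, 1.684, -0.103], TCP at [0.125, -0.536, 0.22] pointing down, gripper open.
Joint ranges: [-3.1, 3.1], [-0.76, 2.03], [0.27, 2.55], [-1.08, 4.22], [0.17, 2.65], [-2.57, 2.57]. Speed limits (rad/s): [2.79, 2.79, 3.14, 3.14, 3.14, 3.14].

INTERFACE

Orientations are given as [roll, pitch, yaw] about the fixed x, y, z axes, in that order (R = Rz(yaw) Ry(pitch) Rx(roll)).
In Python, from bench import robot gives the robot as it stands.
- The arm moves only by the tool carry_out, never from a script. Its argument "increments" is a list of rows, each a list of 3 entries, a list of its own where there are three numbers: the closure in counts, from 0 (fully open) to 255 (shut), then the shift along the tool's x, y, z in mm, then the turn about the tool's z in degrees. In form: [[fingers, [dx, dy, dz], twist], ...]. A call has 1 to 8 rows; each row shifts and turns the commanded pose from where the row before left it, along the tool's axes as they then stand; what a row does not reach is not made up. A row lasts 1/10 s, in which the tool goes at most 50 mm and 8.59 degrees, less where a joint would pass 70% of its speed; a pose out of reach is approached as far as the arm can. A call with a gripper value outside its range is refused whole. The fingers move at their own pace and stop on an object; the grip force is fixed at half the most. Time passes only in rows, so rows that do not move let the fingers close. It gives the time, the measured TCP pose, the force, the opening and the grip force at its end, in the units of the state.
- robot.get_obs(): the state, without advancing time (a new reading comes with each control period).
- robot.snapshot(name): name is "scene" or "top" or "wrist"; returns the picture (384x512x3 uint8, blue, green, red); there is no depth.
- robot.get_calibration(name): a dict with "vfov" (degrees; the focal length in pixels is half the picture's height over the tangent of half this angle, whatever the lens; pixels are square), "cx", "cy" (the principal point, pixels), "T" (4x4, takes a point from camera to world coordinates). Camera axes: x right, y down, z forward; pixel columns grow to the right and rows downward; lengths in m; the calibration is good to about 2 mm. The wrist camera is an equidistant fisheye: a pixel r from the principal point sees the ray r / f radians off the axis. A picture is of the moment at which its call begins: read the wrist's pose just before it. get_calibration takes no time and is no camera call; for the wrist camera it gives the pose at the moment of the call.
- robot.close_job(): hands the job in; it is judged then, once.
The state is a dict: "time": time; "joint_positions": joint angles; "qvel": joint speeds; "joint_torque": joint torques, N m; "tool_pos": TCP position; "ee_rot": TCP orientation; "wrist_force": force on the tool from outside, world axes, zero at the start; "wrist_torque": the same for the moment, N m; "width": finger opening in m; "finger_force": force on a finger pad.
Only numpy, scipy, OpenCV 4.12 (cv2) and the standard library are available. Lean on these libraries where they do the work, as an engineer would, in place of code of your own. Each camera call takes 0.05 s, during which the arm holds its last target. There are 200 camera calls.

TASK

The running session is over: pack the five vehicles into their stock trays, the two grey open wagons in the tray with grey floors, the two red vans in the tray with red floors and the green tank wagon in the tray with green floors, one vehicle to a bay, each standing on its wheels flat on the bay floor. They are delicate models, so set them down gently and do not drop them, and do not disturb the black locomotive or the signal.

Things in the scene. Friction and masses are not known exactly. Their poses are not given: they have to be found in the camera images.
- wagon_a: Grey open-topped mineral wagon, dark inside, model, 45 g, one of two alike. 88 mm long over the buffers (local x, ends alike), 33 wide (y), 42 high; origin under its centre at wheel-tread level, z up. Wheels do not turn; it starts standing on the bench. Pinch across its width by the outer sides, 17 to 42 mm up.
- wagon_b: Grey open-topped mineral wagon, dark inside, model, 45 g, one of two alike. 88 mm long over the buffers (local x, ends alike), 33 wide (y), 42 high; origin under its centre at wheel-tread level, z up. Wheels do not turn; it starts standing on the bench. Pinch across its width by the outer sides, 17 to 42 mm up.
- van_a: Red van, red roof with a cream ridge stripe, cream upper sides, model, 55 g, one of two alike. 88 mm long over the buffers (local x, ends alike), 33 wide (y), 42 high; origin under its centre at wheel-tread level, z up. Wheels do not turn; it starts standing on the bench. Pinch across its width by the flat sides, 14 to 38 mm up.
- van_b: Red van, red roof with a cream ridge stripe, cream upper sides, model, 55 g, one of two alike. 88 mm long over the buffers (local x, ends alike), 33 wide (y), 42 high; origin under its centre at wheel-tread level, z up. Wheels do not turn; it starts standing on the bench. Pinch across its width by the flat sides, 14 to 38 mm up.
- tanker: Green tank wagon: lying green cylinder with black bands and cap on a black frame, model, 55 g. 88 mm long over the buffers (local x, ends alike), 30 wide (y), 45 high; origin under its centre at wheel-tread level, z up. Wheels do not turn; it starts standing on the bench. Pinch across its width by the tank (70 mm long, 30 in diameter, axis 27 mm up).
- tray_grey: Fixed pale-wood tray with grey floors, 116 (local x) x 132 (y) x 14 mm high; origin under its centre on the bench, z up. Outer walls and one rib along x at y = 0 are 4 mm thick, tops 14 mm above the bench; floor 4 mm thick. So two bays, each 108 (x) x 60 mm (y), centred at local y = +32 and -32 mm; one vehicle each, lengthwise along x, either way round.
- tray_red: Fixed pale-wood tray with dark red floors, 116 (local x) x 132 (y) x 14 mm high; origin under its centre on the bench, z up. Outer walls and one rib along x at y = 0 are 4 mm thick, tops 14 mm above the bench; floor 4 mm thick. So two bays, each 108 (x) x 60 mm (y), centred at local y = +32 and -32 mm; one vehicle each, lengthwise along x, either way round.
- tray_green: Fixed pale-wood tray with green floors, 116 (local x) x 132 (y) x 14 mm high; origin under its centre on the bench, z up. Outer walls and one rib along x at y = 0 are 4 mm thick, tops 14 mm above the bench; floor 4 mm thick. So two bays, each 108 (x) x 60 mm (y), centred at local y = +32 and -32 mm; one vehicle each, lengthwise along x, either way round.
- loco: Bystander: black model steam locomotive with brass bands on a dark wooden display plinth, loose, 225 by 50 mm (local x by y), 67 mm high; origin under its centre. To be left alone.
- signal: Bystander: white model semaphore signal with a red arm, loose, on a 55 mm square grey base, 126 mm high; origin under the base centre. To be left alone.
There are look-alikes about, which are no part of the job. What is meant by the tray_green is not pink, and is the smaller of those in its own colour.

How it is judged:
By the outcome, as a careful person would: the job done as asked, in the order asked, and still so for the second after the job is handed in, with the robot touching nothing.
It also fails if it takes over 125 s, if anything falls off the work surface, if the arm or the gripper's body presses on something with over 40 N, if the wrist force passes 120 N, or if a joint passes its speed limit or range.

## Working session

There is one attempt and no reset: what is moved stays moved. The work goes in short steps, Python scripts to look and compute and a tool call to move; the robot and the scene stay as the last step left them, time stands still between calls to the robot, and variables do not carry over. Pictures are saved under pics/ and viewed, at most 14 in all, crops included, and the job is handed in when it is done.

Besides the shell and the picture viewer there is one more tool, called by a JSON object that holds its "name" and its "arguments". carry_out: Moves the arm, as the interface text tells. Its arguments: {"type":"object","properties":{"increments":{"type":"array","items":{"type":"array"}}},"required":["increments"]}

```bash
mkdir -p pics; ls; python3 - <<'E'
from bench import robot
import cv2
for n in("top","scene"):
    cv2.imwrite(f"pics/{n}0.png",robot.snapshot(n)); c=robot.get_calibration(n); print(n,c)
o=robot.get_obs(); print(o)
E
```

```text
pics
top {'vfov': 57.37030891417956, 'cx': 252.4360077820333, 'cy': 186.08254138710913, 'T': array([[ 0.02503033, -0.98645347,  0.16212045,  0.33428369],
       [-0.9996114 , -0.02270678,  0.01616962, -0.03492636],
       [-0.01226935, -0.16246219, -0.98663849,  1.06933809],
       [ 0.        ,  0.        ,  0.        ,  1.        ]])}
scene {'vfov': 54.940254140807724, 'cx': 256.2630463818753, 'cy': 195.72943370822557, 'T': array([[-0.30123996,  0.73172462, -0.6114193 ,  1.13347723],
       [ 0.95354373,  0.22916136, -0.19554905,  0.17319572],
       [-0.00297437, -0.64192223, -0.76676398,  0.85170585],
       [ 0.        ,  0.        ,  0.        ,  1.        ]])}
{'time': 0.1, 'joint_positions': array([-1.44509603e+00,  8.79387012e-02,  1.37205051e+00, -9.85855200e-06,
        1.68361148e+00, -1.03118904e-01]), 'qvel': array([-0.00037033, -0.00153208, -0.00328228,  0.0008762 , -0.00050639,
        0.00081771]), 'joint_torque': array([ 2.06506389e-03, -3.41252697e+01, -3.03302121e+01,  7.18994765e-02,
        3.03970731e-02, -1.05870599e-04]), 'tool_pos': array([ 0.12468065, -0.53521957,  0.2184164 ]), 'ee_rot': array([-3.13959428e+00, -1.96953408e-04,  2.28817906e-01]), 'wrist_force': array([-0.62026044, -1.05581411,  0.04993339]), 'wrist_torque': array([-0.00142051, -0.02660929, -0.00169569]), 'finger_force': 0.0, 'width': 0.0937605694973486}
```

```bash
python3 - <<'E'
import cv2
for n in("top","scene"):
    cv2.imwrite(f"pics/{n}0b.png",cv2.resize(cv2.imread(f"pics/{n}0.png"),(800,600),interpolation=cv2.INTER_CUBIC))
E
```

```text
(no output)
```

View pics/top0b.png

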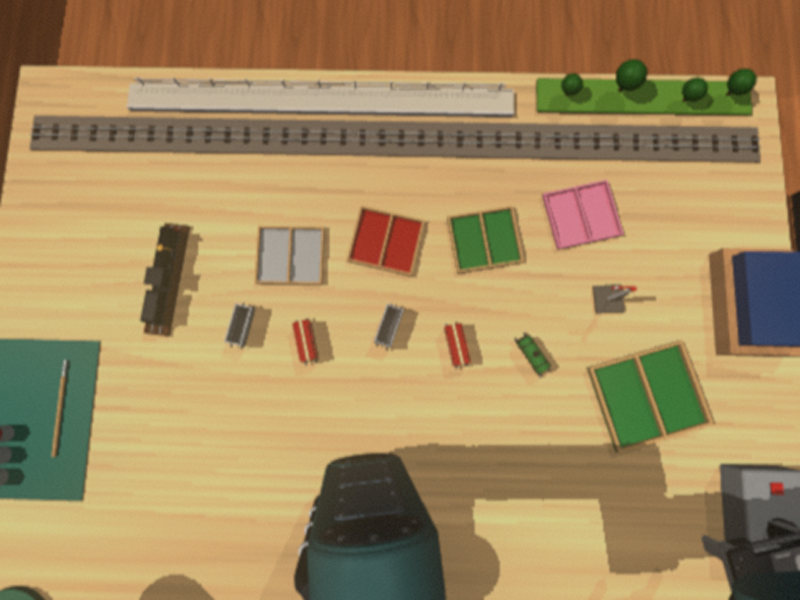

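View pics/scene0b.png

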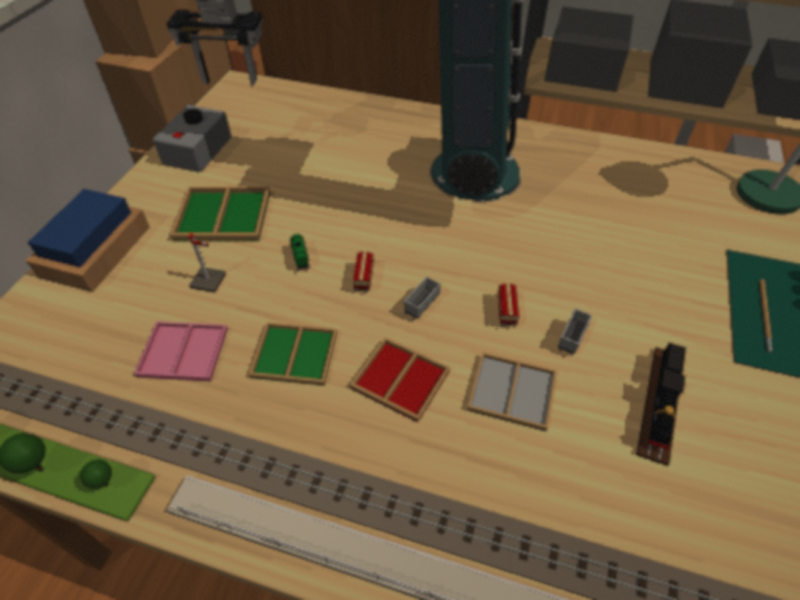

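Candidates in the top view (800x600 px): small green tray (486,239), large green tray (650,395) and pink tray (583,214). The target is the small green one. The other trays are grey (292,256) and red (388,241). The vehicles are wagons at (240,326) and (390,327), vans at (305,342) and (457,345), and the tanker at (535,355). The loco is at (165,280) and the signal at (610,298).

```bash
cat > h.py <<'E'
from bench import robot
import cv2, numpy as np
def ray(c,uv,fish=False):
    f=192/np.tan(np.radians(c["vfov"]/2)); d=(np.atleast_2d(uv)-[c["cx"],c["cy"]])/f
    if fish:
        r=np.linalg.norm(d,axis=1,keepdims=True)+1e-9
        v=np.hstack([d/r*np.sin(r),np.cos(r)])
    else: v=np.hstack([d,np.ones((len(d),1))])
    return v@c["T"][:3,:3].T
def onplane(c,uv,z,fish=False):
    v=ray(c,uv,fish); o=c["T"][:3,3]; return (o+v*((z-o[2])/v[:,2:]))[:,:2]
def proj(c,P,fish=False):
    T=np.linalg.inv(c["T"]); p=np.atleast_2d(P)@T[:3,:3].T+T[:3,3]
    f=192/np.tan(np.radians(c["vfov"]/2))
    if fish:
        n=np.linalg.norm(p[:,:2],axis=1,keepdims=True)+1e-9
        d=p[:,:2]/n*np.arctan2(n,p[:,2:])
    else: d=p[:,:2]/p[:,2:]
    return d*f+[c["cx"],c["cy"]]
def masks(im):
    h,s,v=[a.astype(int) for a in cv2.split(cv2.cvtColor(im,cv2.COLOR_BGR2HSV))]
    return dict(red=((h<8)|(h>172))&(s>140)&(v>60), green=(h>45)&(h<80)&(s>100)&(v>40), grey=(s<70)&(v>60))
def rect(pts):
    (x,y),(w,h),a=cv2.minAreaRect(pts.astype(np.float32))
    if w<h: w,h,a=h,w,a+90
    return np.array([x,y]),w,h,((a+90)%180)-90
def floors(c,im,keys=("grey","red","green"),fish=False,z=.004,amin=100):
    for k in keys:
        m=masks(im)[k].astype(np.uint8)
        n,l,st,ce=cv2.connectedComponentsWithStats(m,connectivity=4)
        for i in range(1,n):
            if st[i,4]<amin: continue
            q=np.argwhere(l==i)[:,::-1]
            yield k,st[i,4],ce[i],rect(onplane(c,q,z,fish))
E
python3 - <<'E'
from h import *
im=cv2.imread("pics/top0.png"); c=robot.get_calibration("top")
for k,a,p,(ctr,w,h,an) in floors(c,im,amin=40):
    if 90<p[1]<290: print(k,a,p.round(),ctr.round(4),round(w,3),round(h,3),round(an,1))
cv2.imwrite("pics/crop.png",cv2.resize(im[115:260,130:440],(800,374),interpolation=cv2.INTER_CUBIC))
E
```

```text
grey 607 [175. 163.] [0.5785 0.2266] 0.106 0.057 0.1
grey 601 [195. 163.] [0.5785 0.1623] 0.103 0.057 0.4
grey 391 [475. 192.] [ 0.5112 -0.706 ] 0.179 0.051 1.4
grey 58 [394. 188.] [ 0.5176 -0.4515] 0.048 0.02 -62.5
grey 238 [153. 208.] [0.4357 0.2856] 0.079 0.04 -11.9
grey 213 [249. 208.] [ 0.4422 -0.007 ] 0.079 0.034 -17.9
grey 73 [ 33. 218.] [0.3963 0.6546] 0.196 0.009 87.8
grey 59 [ 41. 236.] [0.3384 0.6188] 0.048 0.016 -0.3
grey 81 [  4. 277.] [0.2189 0.7151] 0.03 0.024 7.9
red 558 [237. 151.] [0.6188 0.0345] 0.103 0.055 -11.6
red 567 [257. 156.] [ 0.6053 -0.0281] 0.103 0.055 -12.1
red 98 [197. 217.] [0.4109 0.1469] 0.076 0.012 14.2
red 81 [191. 218.] [0.4063 0.1666] 0.076 0.01 14.3
red 82 [296. 220.] [ 0.4107 -0.1512] 0.077 0.01 14.3
red 101 [289. 221.] [ 0.4056 -0.1313] 0.075 0.012 13.7
green 525 [320. 151.] [ 0.6255 -0.2263] 0.1 0.052 10.4
green 524 [300. 154.] [ 0.6134 -0.1632] 0.101 0.052 11.0
green 153 [341. 227.] [ 0.3926 -0.2874] 0.069 0.023 33.6
green 1263 [430. 249.] [ 0.3333 -0.5492] 0.147 0.074 17.6
green 1287 [401. 258.] [ 0.3058 -0.4634] 0.147 0.075 17.3
green 1318 [ 17. 271.] [0.2336 0.6793] 0.189 0.099 8.2
```

View pics/crop.png

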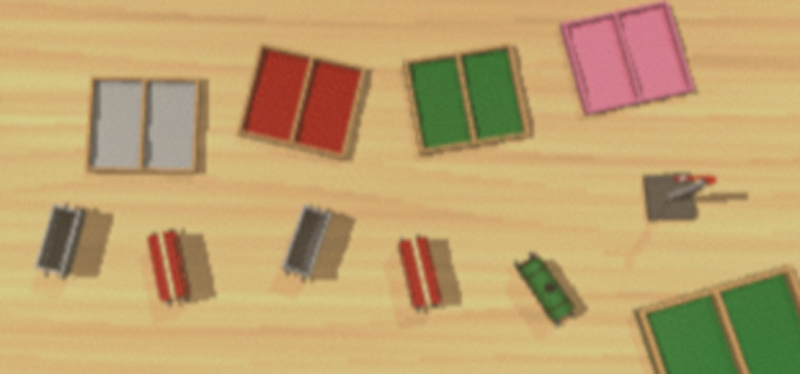

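The crop confirms the small green tray at crop px (467,98), brown-edged and smaller than the one at (720,320), with the pink tray separate at (628,58). All five vehicles are standing upright.

```bash
cat >> h.py <<'E'
def go(x,y,z,yaw):
    """remaining shift in current tool axes (mm) and twist (deg) to a tool-down target"""
    o=robot.get_obs(); p=o["tool_pos"]; yw=o["ee_rot"][2]
    d=(np.array([x,y,z])-p)*1000; c,s=np.cos(yw),np.sin(yw)
    tw=-(((yaw-np.degrees(yw))+90)%180-90)
    print("t",round(o["time"],2),"tcp",p.round(4),"yaw",round(np.degrees(yw),1),"w",round(o["width"],4),"F",o["wrist_force"].round(1),
      "| d",[round(d[0]*c+d[1]*s),round(d[0]*s-d[1]*c),round(-d[2])],"tw",round(tw,1))
E
python3 - <<'E'
from h import *
im=cv2.imread("pics/top0.png"); c=robot.get_calibration("top")
h,s,v=cv2.split(cv2.cvtColor(im,cv2.COLOR_BGR2HSV))
for n,(u,w),k in(("wa",(153,208),"g"),("va",(194,218),"r"),("wb",(249,208),"g"),("vb",(292,220),"r"),("tk",(341,227),"n")):
    sl=(slice(w-22,w+22),slice(u-18,u+18))
    M=masks(im); m={"g":(s<75),"r":M["red"],"n":M["green"]}[k][sl].astype(np.uint8)
    if k=="r": m=cv2.morphologyEx(m,cv2.MORPH_CLOSE,np.ones((5,5)))
    nn,l,st,_=cv2.connectedComponentsWithStats(m); i=1+np.argmax(st[1:,4])
    q=np.argwhere(l==i)[:,::-1]+[u-18,w-22]
    r=rect(onplane(c,q,.038)); P=onplane(c,q,.038); e=np.linalg.eigh(np.cov(P.T))[1][:,1]
    print(n,st[i,4],r[0].round(4),P.mean(0).round(4),round(r[1],3),round(r[2],3),round(r[3],1),"pca",round(np.degrees(np.arctan(e[1]/e[0])),1))
go(.43,.28,.2,-14)
E
```

```text
wa 301 [0.4323 0.276 ] [0.4314 0.2757] 0.077 0.039 -11.2 pca -11.7
va 254 [0.4064 0.1501] [0.4063 0.15  ] 0.073 0.03 14.1 pca 14.0
wb 258 [ 0.4388 -0.0078] [ 0.4368 -0.0082] 0.077 0.034 -17.0 pca -18.5
vb 258 [ 0.4057 -0.1375] [ 0.4049 -0.1374] 0.075 0.031 14.6 pca 14.9
tk 153 [ 0.3907 -0.2794] [ 0.39   -0.2791] 0.067 0.022 33.6 pca 32.7
t 0.1 tcp [ 0.1247 -0.5352  0.2184] yaw 13.1 w 0.0938 F [-0.6 -1.1  0. ] | d [482, -725, 18] tw 27.1
```

{"name": "carry_out", "arguments": {"increments": [[0,[27,-40,0],0],[0,[27,-40,0],0],[0,[27,-40,0],0],[0,[27,-40,0],0],[0,[27,-40,0],0],[0,[27,-40,0],0],[0,[27,-40,0],0],[0,[27,-40,0],0]]}}

```text
time: 0.9
tool_pos: [0.2625, -0.1731, 0.2191]
ee_rot: [3.141, -0.0, 0.228]
wrist_force: [1.6, 0.1, -0.3]
width: 0.0938
finger_force: 0.0
```

{"name": "carry_out", "arguments": {"increments": [[0,[27,-40,0],0],[0,[27,-40,0],0],[0,[27,-40,0],0],[0,[27,-40,0],0],[0,[27,-40,0],0],[0,[27,-40,0],0],[0,[27,-40,0],0],[0,[27,-40,0],0]]}}

```text
time: 1.7
tool_pos: [0.4003, 0.1878, 0.2191]
ee_rot: [3.141, 0.0, 0.23]
wrist_force: [1.0, -1.7, -0.1]
width: 0.0938
finger_force: 0.0
```

{"name": "carry_out", "arguments": {"increments": [[0,[27,-40,0],0],[0,[23,-40,0],0],[0,[0,0,0],7],[0,[0,0,0],7],[0,[0,0,0],7],[0,[0,0,0],6],[0,[0,0,20],0],[0,[0,0,0],0]]}}

```text
time: 2.5
tool_pos: [0.4293, 0.2741, 0.1964]
ee_rot: [3.138, 0.005, -0.242]
wrist_force: [0.4, -0.1, -0.9]
width: 0.0937
finger_force: 0.0
```

```bash
python3 - <<'E'
from h import *
go(.432,.276,.2,-13)
c=robot.get_calibration("wrist"); im=robot.snapshot("wrist"); np.save("c1.npy",c,allow_pickle=True)
cv2.imwrite("pics/w1.png",im); print(c["T"].round(3).tolist(), proj(c,[[.432,.276,.04]],True))
E
```

```text
t 2.5 tcp [0.4293 0.2741 0.1964] yaw -13.9 w 0.0937 F [ 0.4 -0.1 -0.9] | d [2, -2, -4] tw -0.9
[[-0.239, -0.931, -0.276, 0.509], [-0.971, 0.231, 0.064, 0.256], [0.004, 0.284, -0.959, 0.361], [0.0, 0.0, 0.0, 1.0]] [[258.14785686 173.33987009]]
```

View pics/w1.png

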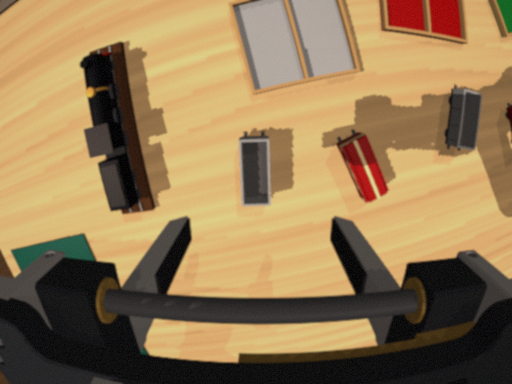

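The wrist view shows wagon_a at (256,171), lying along the tool x axis and centred between the fingers. Its rim corners are at about (242,138), (270,137), (243,205) and (270,205).

```bash
python3 - <<'E'
from h import *
c=robot.get_calibration("wrist")
P=onplane(c,[[242,138],[270,137],[271,205],[243,205]],.042,True); print(P.round(4),rect(P))
# all trays / vehicles from this view
im=cv2.imread("pics/w1.png")
for k,a,p,(ctr,w,h,an) in floors(c,im,fish=True,amin=150):
    if p[1]<100: print(k,a,p.round(),ctr.round(4),round(w,3),round(h,3),round(an,1))
ctr=rect(P)[0]; go(*ctr,.039,rect(P)[3])
E
```

```text
[[0.4755 0.2838]
 [0.4692 0.2541]
 [0.3932 0.271 ]
 [0.4009 0.3022]] (array([0.43468767, 0.27821958]), 0.07788576930761337, 0.03209963068366051, -12.546127319335938)
grey 4239 [268.  42.] [0.5794 0.228 ] 0.109 0.06 0.2
grey 3447 [321.  36.] [0.5754 0.1627] 0.1 0.058 0.4
red 993 [406.  14.] [0.5908 0.04  ] 0.054 0.045 77.9
red 1024 [445.  17.] [ 0.5837 -0.025 ] 0.058 0.053 -12.2
green 296 [506.  12.] [ 0.5859 -0.1668] 0.052 0.039 3.7
t 2.55 tcp [0.4298 0.2743 0.1976] yaw -13.9 w 0.0938 F [-0.8 -0.1  0.1] | d [4, -5, 159] tw -1.3
```

{"name": "carry_out", "arguments": {"increments": [[0,[4,-5,30],-1],[0,[0,0,45],0],[0,[0,0,45],0],[0,[0,0,30],0],[0,[0,0,14],0],[0,[0,0,4],0],[0,[0,0,0],0],[0,[0,0,0],0]]}}

```text
time: 3.35
tool_pos: [0.4376, 0.2796, 0.0337]
ee_rot: [-3.139, -0.003, -0.225]
wrist_force: [0.6, 0.1, 0.4]
width: 0.0941
finger_force: 0.0
```

{"name": "carry_out", "arguments": {"increments": [[255,[0,0,0],0],[255,[0,0,0],0],[255,[0,0,0],0],[255,[0,0,0],0],[255,[0,0,0],0],[255,[0,0,0],0],[255,[0,0,0],0],[255,[0,0,0],0]]}}

```text
time: 4.15
tool_pos: [0.4359, 0.2787, 0.0314]
ee_rot: [3.141, 0.0, -0.225]
wrist_force: [0.3, -0.2, 0.4]
width: 0.0335
finger_force: 0.3
```

{"name": "carry_out", "arguments": {"increments": [[255,[0,0,0],0],[255,[0,0,0],0],[255,[0,0,-10],0],[255,[0,0,-30],0],[255,[0,0,-40],0],[255,[0,0,-20],0],[255,[0,0,0],0],[255,[0,0,0],0]]}}

```text
time: 4.95
tool_pos: [0.4359, 0.2787, 0.1315]
ee_rot: [-3.141, -0.0, -0.225]
wrist_force: [-0.9, -0.7, -1.4]
width: 0.0327
finger_force: 29.9
```

```bash
python3 - <<'E'
from h import *
go(.579,.228,.036,0.3)
E
```

```text
t 4.95 tcp [0.4359 0.2787 0.1315] yaw -12.9 w 0.0327 F [-0.9 -0.7 -1.4] | d [151, 18, 95] tw -13.2
```

{"name": "carry_out", "arguments": {"increments": [[255,[38,4,0],0],[255,[38,5,0],0],[255,[38,5,0],0],[255,[37,4,0],0],[255,[0,0,0],-7],[255,[0,0,20],-6],[255,[0,0,20],0],[255,[0,0,0],0]]}}

```text
time: 5.75
tool_pos: [0.5754, 0.2263, 0.0849]
ee_rot: [3.138, 0.012, 0.001]
wrist_force: [-0.3, -0.3, -0.5]
width: 0.033
finger_force: 29.9
```

```bash
python3 - <<'E'
from h import *
go(.579,.228,.0355,0.3)
c=robot.get_calibration("wrist"); im=robot.snapshot("wrist")
cv2.imwrite("pics/w2.png",im)
E
```

```text
t 5.75 tcp [0.5754 0.2263 0.0849] yaw 0.1 w 0.033 F [-0.3 -0.3 -0.5] | d [4, -2, 49] tw -0.2
```

View pics/w2.png

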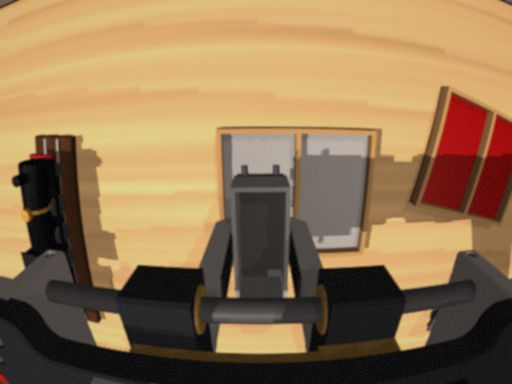

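wagon_a is held square at (262,240), above the left grey bay. The bay's walls are at x=220 and x=297.

{"name": "carry_out", "arguments": {"increments": [[255,[2,-1,15],0],[255,[0,0,15],0],[255,[0,0,8],0],[255,[0,0,3],0],[255,[0,0,2],0],[255,[0,0,1],0],[255,[0,0,0],0],[255,[0,0,0],0]]}}

```text
time: 6.6
tool_pos: [0.5815, 0.2286, 0.0481]
ee_rot: [-3.141, -0.001, 0.002]
wrist_force: [0.7, -0.9, -0.6]
width: 0.0327
finger_force: 29.9
```

```bash
python3 - <<'E'
from h import *
go(.579,.228,.0355,0.3)
E
```

```text
t 6.6 tcp [0.5815 0.2286 0.0481] yaw 0.1 w 0.0327 F [ 0.7 -0.9 -0.6] | d [-3, 1, 13] tw -0.2
```

{"name": "carry_out", "arguments": {"increments": [[255,[-2,0,5],0],[255,[0,0,4],0],[255,[0,0,2],0],[255,[0,0,1],0],[255,[0,0,0],0],[255,[0,0,0],0],[255,[0,0,0],0]]}}

```text
time: 7.3
tool_pos: [0.5792, 0.2286, 0.0354]
ee_rot: [-3.142, -0.0, 0.002]
wrist_force: [-0.6, -0.7, -0.8]
width: 0.0326
finger_force: 29.9
```

{"name": "carry_out", "arguments": {"increments": [[255,[0,0,0.5],0],[255,[0,0,0],0],[255,[0,0,0],0]]}}

```text
time: 7.6
tool_pos: [0.5793, 0.2286, 0.0354]
ee_rot: [3.142, -0.0, 0.002]
wrist_force: [-1.3, -1.0, 2.6]
width: 0.033
finger_force: 29.9
```

{"name": "carry_out", "arguments": {"increments": [[120,[0,0,0],0],[120,[0,0,0],0],[120,[0,0,0],0],[120,[0,0,0],0],[120,[0,0,-20],0],[120,[0,0,-40],0],[0,[0,0,-50],0],[0,[0,0,-50],0]]}}

```text
time: 8.4
tool_pos: [0.5786, 0.2284, 0.1958]
ee_rot: [3.141, 0.002, 0.002]
wrist_force: [0.7, -0.0, -1.1]
width: 0.0626
finger_force: 0.0
```

```bash
python3 - <<'E'
from h import *
go(.438,-.008,.2,-17)
cv2.imwrite("pics/w3.png",robot.snapshot("wrist"))
E
```

```text
t 8.4 tcp [0.5786 0.2284 0.1958] yaw 0.1 w 0.0626 F [ 0.7 -0.  -1.1] | d [-141, 236, -4] tw 17.1
```

View pics/w3.png

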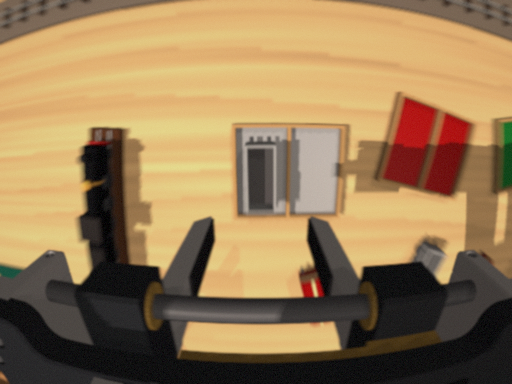

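wagon_a stands centred in the left bay at (261,175). Next is wagon_b.

{"name": "carry_out", "arguments": {"increments": [[0,[-24,39,0],0],[0,[-24,39,0],0],[0,[-24,39,0],0],[0,[-23,39,0],0],[0,[-23,40,0],0],[0,[-23,40,0],8],[0,[0,0,0],8],[0,[0,0,0],1]]}}

```text
time: 9.25
tool_pos: [0.4382, -0.0088, 0.1951]
ee_rot: [-3.141, -0.001, -0.298]
wrist_force: [-1.0, 1.1, -0.6]
width: 0.094
finger_force: 0.0
```

```bash
python3 - <<'E'
from h import *
c=robot.get_calibration("wrist"); im=robot.snapshot("wrist")
cv2.imwrite("pics/w4.png",im)
go(.438,-.008,.03,-17)
E
```

```text
t 9.3 tcp [ 0.4385 -0.0081  0.195 ] yaw -16.9 w 0.0942 F [ 0.   0.2 -0.5] | d [-1, 0, 165] tw 0.1
```

View pics/w4.png

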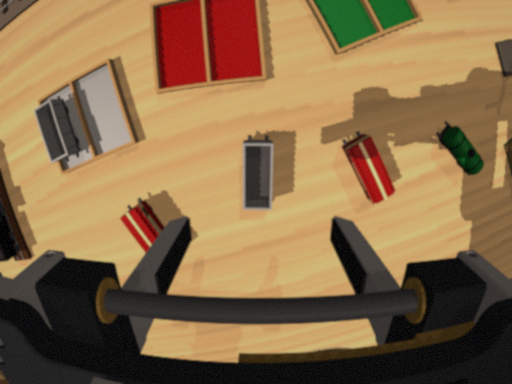

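wagon_b's rim has corners at about (245,141), (272,141), (271,208) and (244,209), aligned with the tool. The red tray is at (210,42) and the green tray at (365,5).

```bash
python3 - <<'E'
from h import *
c=robot.get_calibration("wrist"); im=cv2.imread("pics/w4.png")
P=onplane(c,[[245,141],[272,141],[271,208],[244,209]],.042,True); r=rect(P); print(r)
for k,a,p,(ctr,w,h,an) in floors(c,im,("red","green"),fish=True,amin=150):
    print(k,a,p.round(),ctr.round(4),round(w,3),round(h,3),round(an,1))
go(*r[0],.0305,r[3])
E
```

```text
(array([ 0.44035023, -0.00474795]), 0.0778573602437973, 0.030820460990071297, -17.15723419189453)
red 3764 [180.  44.] [0.6192 0.0401] 0.107 0.058 -11.9
red 3898 [233.  39.] [ 0.6039 -0.0232] 0.103 0.059 -11.9
red 580 [379. 165.] [ 0.3979 -0.1565] 0.085 0.013 14.0
red 756 [365. 173.] [ 0.3927 -0.1345] 0.085 0.019 14.6
red 429 [144. 224.] [0.4119 0.1672] 0.056 0.019 14.8
red 240 [135. 233.] [0.4029 0.1879] 0.06 0.01 14.9
green 1796 [346.  20.] [ 0.5946 -0.1635] 0.067 0.054 10.8
green 871 [391.  11.] [ 0.5942 -0.2295] 0.052 0.042 -79.3
green 525 [467. 152.] [ 0.3769 -0.3   ] 0.076 0.032 34.0
t 9.3 tcp [ 0.4385 -0.0081  0.195 ] yaw -16.9 w 0.0942 F [ 0.   0.2 -0.5] | d [1, -4, 165] tw 0.3
```

{"name": "carry_out", "arguments": {"increments": [[0,[1,-3,35],0],[0,[0,0,45],0],[0,[0,0,45],0],[0,[0,0,28],0],[0,[0,0,12],0],[255,[0,0,0],0],[255,[0,0,0],0],[255,[0,0,0],0]]}}

```text
time: 10.1
tool_pos: [0.4424, -0.0052, 0.0321]
ee_rot: [-3.141, -0.004, -0.294]
wrist_force: [0.7, 0.7, 0.4]
width: 0.0734
finger_force: 0.0
```

{"name": "carry_out", "arguments": {"increments": [[255,[0,0,0],0],[255,[0,0,0],0],[255,[0,0,0],0],[255,[0,0,0],0],[255,[0,0,0],0],[255,[0,0,0],0],[255,[0,0,0],0],[255,[0,0,0],0]]}}

```text
time: 10.9
tool_pos: [0.4404, -0.0053, 0.03]
ee_rot: [3.141, 0.0, -0.295]
wrist_force: [-1.2, -0.7, 1.4]
width: 0.0331
finger_force: 30.0
```

{"name": "carry_out", "arguments": {"increments": [[255,[0,0,-10],0],[255,[0,0,-40],0],[255,[0,0,-40],0],[255,[0,0,-10],0],[255,[0,0,0],0],[255,[0,0,0],0]]}}

```text
time: 11.5
tool_pos: [0.4396, -0.005, 0.1287]
ee_rot: [3.141, 0.002, -0.295]
wrist_force: [-1.3, 1.0, -1.3]
width: 0.033
finger_force: 30.0
```

```bash
python3 - <<'E'
from h import *
go(.578,.164,.0355,0.3)
E
```

```text
t 11.5 tcp [ 0.4396 -0.005   0.1287] yaw -16.9 w 0.033 F [-1.3  1.  -1.3] | d [83, -202, 93] tw -17.2
```

{"name": "carry_out", "arguments": {"increments": [[255,[17,-40,0],0],[255,[17,-40,0],0],[255,[17,-41,0],0],[255,[16,-41,0],0],[255,[16,-40,0],0],[255,[0,0,10],-8],[255,[0,0,25],-8],[255,[0,0,25],-1]]}}

```text
time: 12.3
tool_pos: [0.5773, 0.1643, 0.0663]
ee_rot: [3.141, 0.004, 0.006]
wrist_force: [0.3, -0.4, 0.5]
width: 0.0326
finger_force: 30.0
```

{"name": "carry_out", "arguments": {"increments": [[255,[0,0,20],0],[255,[0,0,7],0],[255,[0,0,2],0],[255,[0,0,0],0],[255,[0,0,0],0],[255,[0,0,0],0]]}}

```text
time: 12.9
tool_pos: [0.5794, 0.1641, 0.0423]
ee_rot: [-3.141, -0.002, 0.002]
wrist_force: [1.1, -0.3, -0.8]
width: 0.033
finger_force: 30.0
```

```bash
python3 - <<'E'
from h import *
go(.578,.164,.034,0.3)
E
```

```text
t 12.9 tcp [0.5794 0.1641 0.0423] yaw 0.1 w 0.033 F [ 1.1 -0.3 -0.8] | d [-1, 0, 8] tw -0.2
```

{"name": "carry_out", "arguments": {"increments": [[255,[0,0,5],0],[255,[0,0,2],0],[255,[0,0,0.5],0],[255,[0,0,0.5],0],[255,[0,0,0],0],[255,[0,0,0],0],[255,[0,0,0],0]]}}

```text
time: 13.6
tool_pos: [0.5786, 0.164, 0.0341]
ee_rot: [3.142, -0.0, 0.002]
wrist_force: [-3.1, -0.6, 4.3]
width: 0.0326
finger_force: 30.0
```

{"name": "carry_out", "arguments": {"increments": [[255,[0,0,0.5],0],[255,[0,0,0],0],[255,[0,0,0],0]]}}

```text
time: 13.9
tool_pos: [0.5787, 0.164, 0.0341]
ee_rot: [3.141, -0.001, 0.002]
wrist_force: [-2.6, -0.1, 6.5]
width: 0.0327
finger_force: 30.0
```

Contact made; release gently.

{"name": "carry_out", "arguments": {"increments": [[120,[0,0,-0.5],0],[120,[0,0,0],0],[120,[0,0,0],0],[120,[0,0,0],0],[120,[0,0,-20],0],[120,[0,0,-40],0],[0,[0,0,-50],0],[0,[0,0,-50],0]]}}

```text
time: 14.7
tool_pos: [0.5779, 0.1639, 0.1936]
ee_rot: [3.141, 0.002, 0.002]
wrist_force: [0.6, 0.6, 0.9]
width: 0.0624
finger_force: 0.0
```

```bash
python3 - <<'E'
from h import *
go(.406,.152,.2,14)
E
```

```text
t 14.7 tcp [0.5779 0.1639 0.1936] yaw 0.1 w 0.0624 F [0.6 0.6 0.9] | d [-172, 12, -6] tw -13.9
```

{"name": "carry_out", "arguments": {"increments": [[0,[-43,3,0],0],[0,[-43,3,0],0],[0,[-43,3,0],0],[0,[-42,3,0],0],[0,[0,0,0],-7],[0,[0,0,0],-7],[0,[0,0,0],0],[0,[0,0,0],0]]}}

```text
time: 15.5
tool_pos: [0.4076, 0.1517, 0.1929]
ee_rot: [3.141, -0.0, 0.244]
wrist_force: [-0.5, -0.1, 0.1]
width: 0.0938
finger_force: 0.0
```

```bash
cat >> h.py <<'E'
def van(name,z=.04):
    c=robot.get_calibration("wrist"); im=robot.snapshot("wrist"); cv2.imwrite(f"pics/{name}.png",im)
    m=masks(im)["red"].astype(np.uint8); m[:90]=0; m[225:]=0; m[:,:190]=0; m[:,330:]=0
    q=np.argwhere(m)[:,::-1]; P=onplane(c,q,z,True); r=rect(P); print(len(q),q.mean(0),r); return r
E
python3 - <<'E'
from h import *
r=van("w5"); go(*r[0],.028,r[3])
E
```

```text
1564 [260.04987212 175.6943734 ] (array([0.40762219, 0.15329707]), 0.07657880336046219, 0.03155301883816719, 14.65204906463623)
t 15.55 tcp [0.4077 0.1517 0.1929] yaw 14.0 w 0.0941 F [-0.   0.5  0.6] | d [0, -2, 165] tw -0.7
```

View pics/w5.png

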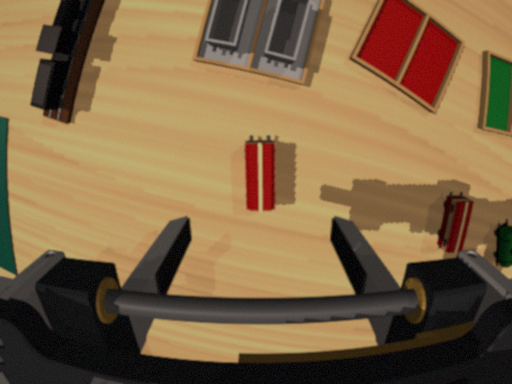

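van_a is at (260,176), aligned and centred. Both wagons stand properly in the grey bays at (228,20) and (285,30).

{"name": "carry_out", "arguments": {"increments": [[0,[0,-1,35],0],[0,[0,0,45],0],[0,[0,0,45],0],[0,[0,0,28],0],[0,[0,0,12],0],[255,[0,0,0],0],[255,[0,0,0],0],[255,[0,0,0],0]]}}

```text
time: 16.35
tool_pos: [0.4092, 0.1531, 0.0301]
ee_rot: [3.141, -0.004, 0.246]
wrist_force: [0.9, 0.3, -0.2]
width: 0.0737
finger_force: 0.0
```

{"name": "carry_out", "arguments": {"increments": [[255,[0,0,0],0],[255,[0,0,0],0],[255,[0,0,0],0],[255,[0,0,0],0],[255,[0,0,0],0],[255,[0,0,0],0],[255,[0,0,0],0],[255,[0,0,0],0]]}}

```text
time: 17.15
tool_pos: [0.4073, 0.1526, 0.028]
ee_rot: [3.141, 0.0, 0.246]
wrist_force: [-0.2, -0.1, 0.5]
width: 0.0331
finger_force: 30.0
```

{"name": "carry_out", "arguments": {"increments": [[255,[0,0,-10],0],[255,[0,0,-40],0],[255,[0,0,-40],0],[255,[0,0,-10],0],[255,[0,0,0],0],[255,[0,0,0],0]]}}

```text
time: 17.75
tool_pos: [0.4065, 0.1525, 0.1267]
ee_rot: [3.142, 0.002, 0.246]
wrist_force: [-0.5, 0.2, -1.5]
width: 0.0323
finger_force: 30.0
```

```bash
python3 - <<'E'
from h import *
go(.619,.038,.0325,-12)
E
```

```text
t 17.75 tcp [0.4065 0.1525 0.1267] yaw 14.1 w 0.0323 F [-0.5  0.2 -1.5] | d [178, 163, 94] tw 26.1
```

{"name": "carry_out", "arguments": {"increments": [[255,[35,32,0],0],[255,[36,32,0],0],[255,[36,33,0],0],[255,[36,33,0],0],[255,[35,33,0],0],[255,[0,0,10],8],[255,[0,0,20],8],[255,[0,0,20],8]]}}

```text
time: 18.55
tool_pos: [0.6185, 0.0375, 0.0739]
ee_rot: [3.141, 0.005, -0.179]
wrist_force: [0.1, -0.2, -1.1]
width: 0.0328
finger_force: 30.0
```

{"name": "carry_out", "arguments": {"increments": [[255,[0,0,20],2],[255,[0,0,14],0],[255,[0,0,3],0],[255,[0,0,1],0],[255,[0,0,0],0],[255,[0,0,0],0],[255,[0,0,0],0]]}}

```text
time: 19.25
tool_pos: [0.6204, 0.0379, 0.0413]
ee_rot: [-3.141, -0.002, -0.207]
wrist_force: [-0.3, 0.3, 0.0]
width: 0.0327
finger_force: 30.0
```

```bash
python3 - <<'E'
from h import *
go(.619,.038,.032,-12)
cv2.imwrite("pics/w6.png",robot.snapshot("wrist"))
E
```

```text
t 19.25 tcp [0.6204 0.0379 0.0413] yaw -11.9 w 0.0327 F [-0.3  0.3  0. ] | d [-1, 0, 9] tw 0.1
```

View pics/w6.png

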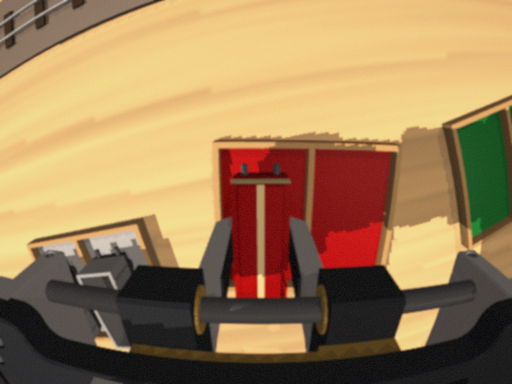

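van_a is held at (260,235), inside the left red bay (x 222–308) and about centred.

{"name": "carry_out", "arguments": {"increments": [[255,[-1,0,5],0],[255,[0,0,3],0],[255,[0,0,0.5],0],[255,[0,0,0.5],0],[255,[0,0,0],0],[255,[0,0,0],0],[255,[0,0,0],0]]}}

```text
time: 20.0
tool_pos: [0.6186, 0.0382, 0.032]
ee_rot: [3.142, -0.0, -0.207]
wrist_force: [-2.4, -0.1, 4.3]
width: 0.0331
finger_force: 30.0
```

{"name": "carry_out", "arguments": {"increments": [[255,[0,0,0.4],0],[255,[0,0,0],0],[255,[0,0,0],0]]}}

```text
time: 20.3
tool_pos: [0.6186, 0.0382, 0.032]
ee_rot: [3.141, -0.0, -0.207]
wrist_force: [-3.1, -0.1, 7.2]
width: 0.0331
finger_force: 30.0
```

{"name": "carry_out", "arguments": {"increments": [[120,[0,0,-0.5],0],[120,[0,0,0],0],[120,[0,0,0],0],[120,[0,0,0],0],[120,[0,0,-20],0],[120,[0,0,-40],0],[0,[0,0,-50],0],[0,[0,0,-50],0]]}}

```text
time: 21.1
tool_pos: [0.6181, 0.0382, 0.1917]
ee_rot: [3.141, 0.002, -0.208]
wrist_force: [1.2, -1.0, 0.5]
width: 0.0624
finger_force: 0.0
```

```bash
python3 - <<'E'
from h import *
go(.406,-.135,.195,14.5)
E
```

```text
t 21.1 tcp [0.6181 0.0382 0.1917] yaw -11.9 w 0.0624 F [ 1.2 -1.   0.5] | d [-172, 213, -3] tw -26.4
```

{"name": "carry_out", "arguments": {"increments": [[0,[-29,36,0],0],[0,[-29,36,0],0],[0,[-29,36,0],0],[0,[-29,35,0],0],[0,[-28,35,0],0],[0,[-28,35,0],-8],[0,[0,0,0],-8],[0,[0,0,0],-8]]}}

```text
time: 21.9
tool_pos: [0.4072, -0.1345, 0.1912]
ee_rot: [3.141, -0.001, 0.208]
wrist_force: [-0.2, 0.2, -0.7]
width: 0.0939
finger_force: 0.0
```

{"name": "carry_out", "arguments": {"increments": [[0,[0,0,0],-2],[0,[0,0,0],0],[0,[0,0,0],0]]}}

```text
time: 22.2
tool_pos: [0.4081, -0.1336, 0.191]
ee_rot: [3.142, 0.0, 0.239]
wrist_force: [-0.9, -0.1, 0.1]
width: 0.0935
finger_force: 0.0
```

```bash
python3 - <<'E'
from h import *
r=van("w7"); go(*r[0],.028,r[3])
E
```

```text
1545 [262.64271845 177.10485437] (array([ 0.40725839, -0.1353879 ]), 0.07671330869197845, 0.031747594475746155, 14.486515998840332)
t 22.25 tcp [ 0.4082 -0.1335  0.191 ] yaw 13.7 w 0.094 F [-0.6  0.2  0. ] | d [-1, 2, 163] tw -0.8
```

{"name": "carry_out", "arguments": {"increments": [[0,[-1,2,35],-1],[0,[0,0,45],0],[0,[0,0,45],0],[0,[0,0,26],0],[0,[0,0,12],0],[255,[0,0,0],0],[255,[0,0,0],0],[255,[0,0,0],0]]}}

```text
time: 23.05
tool_pos: [0.4093, -0.1365, 0.0302]
ee_rot: [3.139, -0.003, 0.257]
wrist_force: [-0.6, 0.3, 0.0]
width: 0.0738
finger_force: 0.0
```

{"name": "carry_out", "arguments": {"increments": [[255,[0,0,0],0],[255,[0,0,0],0],[255,[0,0,0],0],[255,[0,0,0],0],[255,[0,0,0],0],[255,[0,0,0],0],[255,[0,0,0],0],[255,[0,0,0],0]]}}

```text
time: 23.85
tool_pos: [0.4077, -0.1358, 0.0282]
ee_rot: [3.141, 0.0, 0.257]
wrist_force: [-0.3, 0.4, 0.2]
width: 0.0332
finger_force: 29.9
```

{"name": "carry_out", "arguments": {"increments": [[255,[0,0,-10],0],[255,[0,0,-40],0],[255,[0,0,-40],0],[255,[0,0,-10],0],[255,[0,0,0],0],[255,[0,0,0],0]]}}

```text
time: 24.45
tool_pos: [0.4069, -0.1354, 0.1269]
ee_rot: [-3.14, 0.002, 0.257]
wrist_force: [-0.8, -0.8, -1.4]
width: 0.0326
finger_force: 29.9
```

```bash
python3 - <<'E'
from h import *
go(.6055,-.026,.032,-12)
E
```

```text
t 24.45 tcp [ 0.4069 -0.1354  0.1269] yaw 14.7 w 0.0326 F [-0.8 -0.8 -1.4] | d [220, -55, 95] tw 26.7
```

{"name": "carry_out", "arguments": {"increments": [[255,[44,-11,0],0],[255,[44,-11,0],0],[255,[44,-11,0],0],[255,[44,-11,0],0],[255,[43,-11,0],0],[255,[0,0,10],8],[255,[0,0,20],8],[255,[0,0,20],8]]}}

```text
time: 25.25
tool_pos: [0.6042, -0.0262, 0.0742]
ee_rot: [3.141, 0.005, -0.167]
wrist_force: [0.1, 0.1, -1.4]
width: 0.0331
finger_force: 29.9
```

{"name": "carry_out", "arguments": {"increments": [[255,[0,0,20],3],[255,[0,0,14],0],[255,[0,0,3],0],[255,[0,0,1],0],[255,[0,0,0],0],[255,[0,0,0],0],[255,[0,0,0],0]]}}

```text
time: 25.95
tool_pos: [0.6062, -0.027, 0.0414]
ee_rot: [-3.142, -0.002, -0.214]
wrist_force: [-0.8, -0.3, -0.7]
width: 0.0331
finger_force: 29.9
```

```bash
python3 - <<'E'
from h import *
go(.6055,-.026,.032,-12)
E
```

```text
t 25.95 tcp [ 0.6062 -0.027   0.0414] yaw -12.3 w 0.0331 F [-0.8 -0.3 -0.7] | d [-1, -1, 9] tw -0.3
```

{"name": "carry_out", "arguments": {"increments": [[255,[0,-1,5],0],[255,[0,0,3],0],[255,[0,0,0.5],0],[255,[0,0,0.5],0],[255,[0,0,0],0],[255,[0,0,0],0],[255,[0,0,0],0]]}}

```text
time: 26.65
tool_pos: [0.6058, -0.0258, 0.0322]
ee_rot: [-3.141, -0.0, -0.214]
wrist_force: [-1.8, 0.7, 5.6]
width: 0.0329
finger_force: 29.9
```

{"name": "carry_out", "arguments": {"increments": [[120,[0,0,-0.4],0],[120,[0,0,0],0],[120,[0,0,0],0],[120,[0,0,0],0],[120,[0,0,-20],0],[120,[0,0,-40],0],[0,[0,0,-50],0],[0,[0,0,-50],0]]}}

```text
time: 27.45
tool_pos: [0.6051, -0.0259, 0.1922]
ee_rot: [3.141, 0.002, -0.214]
wrist_force: [1.3, 0.2, -0.2]
width: 0.0624
finger_force: 0.0
```

```bash
python3 - <<'E'
from h import *
go(.389,-.28,.195,33.5)
E
```

```text
t 27.45 tcp [ 0.6051 -0.0259  0.1922] yaw -12.3 w 0.0624 F [ 1.3  0.2 -0.2] | d [-157, 294, -3] tw -45.8
```

{"name": "carry_out", "arguments": {"increments": [[0,[-22,42,0],0],[0,[-22,42,0],0],[0,[-23,42,0],0],[0,[-22,42,0],0],[0,[-23,42,0],0],[0,[-22,42,0],0],[0,[-23,42,0],-8],[0,[0,0,0],-8]]}}

```text
time: 28.25
tool_pos: [0.3892, -0.2806, 0.1915]
ee_rot: [3.14, 0.001, 0.052]
wrist_force: [-1.0, 0.5, 0.3]
width: 0.0938
finger_force: 0.0
```

{"name": "carry_out", "arguments": {"increments": [[0,[0,0,0],-8],[0,[0,0,0],-8],[0,[0,0,0],-8],[0,[0,0,0],-6],[0,[0,0,0],0],[0,[0,0,0],0]]}}

```text
time: 28.85
tool_pos: [0.3924, -0.277, 0.1914]
ee_rot: [-3.142, 0.0, 0.575]
wrist_force: [-0.2, 0.8, 0.6]
width: 0.0937
finger_force: 0.0
```

```bash
python3 - <<'E'
from h import *
c=robot.get_calibration("wrist"); im=robot.snapshot("wrist"); cv2.imwrite("pics/w8.png",im)
for k,a,p,r in floors(c,im,("green",),True,.04,60): print(a,p.round(),r)
go(.389,-.28,.027,33.5)
E
```

```text
290 [275.   4.] (array([ 0.55591512, -0.18268785]), 0.0435311533510685, 0.014471271075308323, -56.17216110229492)
1354 [322.  13.] (array([ 0.58637744, -0.22759037]), 0.05192791670560837, 0.0473906584084034, -79.23111915588379)
1337 [263. 176.] (array([ 0.39290345, -0.27834788]), 0.07069187611341476, 0.025301732122898102, 33.655609130859375)
1542 [329. 276.] (array([ 0.33952904, -0.4293901 ]), 0.08818869292736053, 0.06538718938827515, 18.126893997192383)
501 [397. 265.] (array([ 0.38860175, -0.49464086]), 0.05532395467162132, 0.0437847375869751, -84.74125719070435)
183 [360. 324.] (array([ 0.28863302, -0.52108991]), 0.041012853384017944, 0.019243279471993446, -72.68256568908691)
t 28.9 tcp [ 0.3925 -0.277   0.1914] yaw 33.0 w 0.0938 F [-0.5 -0.3  0.1] | d [-5, 1, 164] tw -0.5
```

View pics/w8.png

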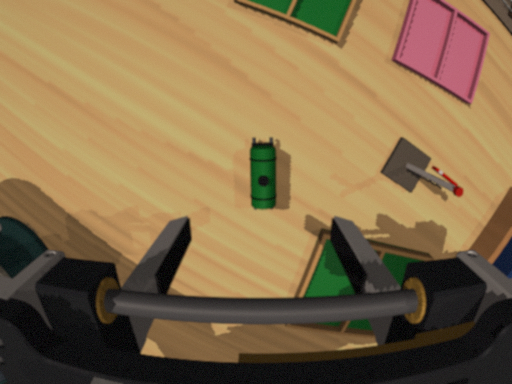

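The tanker is at (263,176), aligned with the tool and centred. The signal at (407,165) and the big tray are clear of the fingers.

{"name": "carry_out", "arguments": {"increments": [[0,[0,1,35],-0.5],[0,[0,0,45],0],[0,[0,0,45],0],[0,[0,0,28],0],[0,[0,0,12],0],[255,[0,0,0],0],[255,[0,0,0],0],[255,[0,0,0],0]]}}

```text
time: 29.7
tool_pos: [0.3945, -0.2792, 0.0289]
ee_rot: [3.137, -0.001, 0.586]
wrist_force: [-1.1, -0.5, 0.3]
width: 0.0738
finger_force: 0.0
```

{"name": "carry_out", "arguments": {"increments": [[255,[0,0,0],0],[255,[0,0,0],0],[255,[0,0,0],0],[255,[0,0,0],0],[255,[0,0,0],0],[255,[0,0,0],0],[255,[0,0,0],0],[255,[0,0,0],0]]}}

```text
time: 30.5
tool_pos: [0.3931, -0.278, 0.0266]
ee_rot: [3.141, 0.0, 0.586]
wrist_force: [-0.6, -0.5, 0.5]
width: 0.0294
finger_force: 30.0
```

{"name": "carry_out", "arguments": {"increments": [[255,[0,0,-10],0],[255,[0,0,-40],0],[255,[0,0,-40],0],[255,[0,0,-10],0],[255,[0,0,0],0],[255,[0,0,0],0]]}}

```text
time: 31.1
tool_pos: [0.3924, -0.2773, 0.1252]
ee_rot: [-3.139, 0.001, 0.586]
wrist_force: [0.4, -0.3, -1.0]
width: 0.0291
finger_force: 30.0
```

```bash
python3 - <<'E'
from h import *
go(.6145,-.163,.03,10.8)
E
```

```text
t 31.1 tcp [ 0.3924 -0.2773  0.1252] yaw 33.6 w 0.0291 F [ 0.4 -0.3 -1. ] | d [248, 28, 95] tw 22.8
```

{"name": "carry_out", "arguments": {"increments": [[255,[49,6,0],0],[255,[49,5,0],0],[255,[49,6,0],0],[255,[49,5,0],0],[255,[49,6,0],0],[255,[0,0,10],8],[255,[0,0,20],8],[255,[0,0,20],7]]}}

```text
time: 31.9
tool_pos: [0.6116, -0.1646, 0.0726]
ee_rot: [-3.139, 0.004, 0.18]
wrist_force: [0.1, 0.0, -0.6]
width: 0.0291
finger_force: 30.0
```

{"name": "carry_out", "arguments": {"increments": [[255,[0,0,20],0],[255,[0,0,12],0],[255,[0,0,3],0],[255,[0,0,1],0],[255,[0,0,0],0],[255,[0,0,0],0],[255,[0,0,0],0]]}}

```text
time: 32.6
tool_pos: [0.6133, -0.166, 0.0418]
ee_rot: [3.14, -0.002, 0.185]
wrist_force: [-1.2, 0.1, -0.5]
width: 0.0292
finger_force: 30.0
```

```bash
python3 - <<'E'
from h import *
go(.6145,-.163,.0306,10.8)
cv2.imwrite("pics/w9.png",robot.snapshot("wrist"))
E
```

```text
t 32.6 tcp [ 0.6133 -0.166   0.0418] yaw 10.6 w 0.0292 F [-1.2  0.1 -0.5] | d [2, -3, 11] tw -0.2
```

View pics/w9.png

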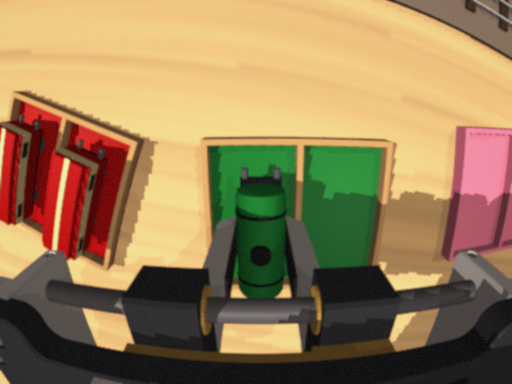

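The tanker is at (262,235), over the left green bay (x 210–298), and needs shifting about 3 mm left. Both vans sit in their bays.

{"name": "carry_out", "arguments": {"increments": [[255,[1,-3,6],0],[255,[0,0,3],0],[255,[0,0,1],0],[255,[0,0,0.5],0],[255,[0,0,0.5],0],[255,[0,0,0],0],[255,[0,0,0],0],[255,[0,0,0],0]]}}

```text
time: 33.45
tool_pos: [0.6129, -0.1622, 0.0305]
ee_rot: [-3.141, 0.0, 0.185]
wrist_force: [-2.3, 1.4, 5.5]
width: 0.0287
finger_force: 30.0
```

{"name": "carry_out", "arguments": {"increments": [[120,[0,0,-0.4],0],[120,[0,0,0],0],[120,[0,0,0],0],[120,[0,0,0],0],[120,[0,0,-20],0],[120,[0,0,-40],0],[0,[0,0,-50],0],[0,[0,0,-50],0]]}}

```text
time: 34.25
tool_pos: [0.6125, -0.1624, 0.1906]
ee_rot: [-3.141, 0.002, 0.185]
wrist_force: [1.0, -1.0, 0.5]
width: 0.0624
finger_force: 0.0
```

{"name": "carry_out", "arguments": {"increments": [[0,[-45,0,0],0],[0,[-45,0,0],0],[0,[-45,0,0],0],[0,[-45,0,0],0],[0,[-45,0,0],0],[0,[0,0,0],0],[0,[0,0,0],0]]}}

```text
time: 34.95
tool_pos: [0.3917, -0.2041, 0.1903]
ee_rot: [3.141, -0.001, 0.183]
wrist_force: [-0.7, 1.0, 0.7]
width: 0.0942
finger_force: 0.0
```

```bash
python3 - <<'E'
from h import *
im=robot.snapshot("top"); cv2.imwrite("pics/end.png",cv2.resize(im[90:270,60:440],(800,379),interpolation=cv2.INTER_CUBIC))
E
```

```text
(no output)
```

View pics/end.png

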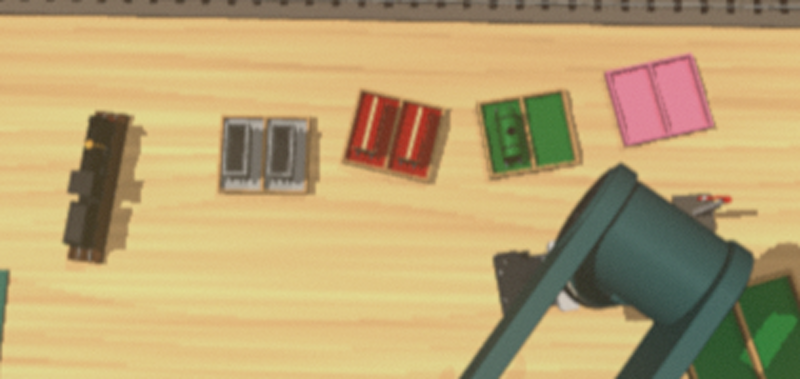

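The end picture shows the wagons at (238,155) and (287,155), the vans at (373,128) and (415,135), and the tanker at (510,132). All five are upright in the right bays. The loco at (98,187) and the signal at (695,207) have not moved.

```bash
python3 -c "
from bench import robot
print(robot.close_job())"
```

```text
the job is handed in; nothing more can be done
None
```

All five vehicles are packed upright in their matching trays, one to a bay, with the locomotive and signal left alone, and the job was handed in at about 35 s.

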